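Seat the stencil plate on its hidden register pins

TASK

The stencil plate has been left riding on the tips of the two register pins of the print board. Without lifting it off the board or forcing it, slide it square against the fence and along it until both locating holes drop over their pins, so that it lies fully home, flat on the board, then let go. Leave the two ink jars and the marker right beside the board where they are.

Things in the scene. Friction and masses are not known exactly. Their poses are not given: they have to be found in the camera images.
- reg_board: Fixed plywood register board on the table, 18 mm thick; in its own frame it spans x -150 to +95 and y -160 to +130 mm. Origin on its underside, on the mid line between the two pins, in the middle of their adjusting range; +x points away from the robot (yawed up to 0.25 rad), z up.
- fence_mid (a point): Middle of the foot of the inner face of the fixed dark wood fence on the board's left (+y) side: the face stands at board y = +100.7 mm, runs along the board's x from -125 to +65 mm and is 18 mm tall above the board's top.
- board_top (a point): Point on the board's top face, 18 mm above its origin, axes as the board. Two fixed steel dowel pins, 10 mm thick with rounded tips, stand 9 mm proud of the top at y = +60 and -60 mm, both at the same x. That x is anywhere from -12 to +12 mm, is not reported and is hidden under the plate: find it by feel.
- stencil_plate: Loose grey aluminium plate 150 (x) x 200 (y) x 10 mm, about 0.4 kg (mass and friction vary). Origin at the centre of its underside, x away from the robot, z up. At the start its near edge (x -75) rests on the board and its far part on the pin tips, sloping up away from the robot by 0.06 to 0.09 rad. Sliding it takes 2 to 10 N, more if the push bears down; turned up to 0.08 rad to the board, left edge 4 to 40 mm from the fence.
- plate_centre (a point): Centre of the plate, half-way up (5 mm above its origin). With the plate's left edge square against the fence the holes have the right y for the pins, within 1 mm. Then pushed to +x it drops by its own weight over the pins, which stop it from sliding on. Home, it lies level with its underside on the board. A stencil window 45 x 80 mm with two thin bars is centred at plate (-35, 0).
- plate_pin_line (a point): Point on the plate's underside midway between its two locating holes, at plate (+15, 0) mm. Both holes go right through: a round one 13.5 mm wide at plate (+15, +60), a slotted one 13.5 mm in x by 20 mm in y at plate (+15, -60). At the start the holes lie 14 to 55 mm short of the pins (nearer the robot).
- jar: Loose closed ink jar with a red lid, 68 mm wide, 63 mm tall, standing alone to the right of the board; origin at the centre of its underside.
- tall_jar: Loose closed white ink jar with a navy lid, 74 mm wide, 85 mm tall, standing alone to the left of the board; origin at the centre of its underside.
- marker: Loose white felt marker with a red cap, 136 mm long (its y), 16 mm thick, on the table to the right of the board; origin at the centre of its underside.
Not all that is in view belongs to the job. Several things have the shape of the stencil_plate; the one meant has the colours described above.

How it is judged:
At the end, for the whole second after the job is handed in: The plate is at rest, level within 0.02 rad, its underside at the holes under 2.5 mm above the board, the middle of the holes within 16 mm (x) and 5 mm (y) of the board's origin, square to the board within 0.06 rad: both holes are over the pins. No bystander moved over 30 mm (z of plate_pin_line in the frame of board_top below 0.0025 m and angle between stencil_plate's own z axis and vertical below 0.02 rad and x of plate_pin_line in the frame of board_top between -0.016 and 0.016 m and y of plate_pin_line in the frame of board_top between -0.005 and 0.005 m and angle between the x axis of stencil_plate and the x axis of reg_board, either way round below 0.06 rad and linear speed of stencil_plate below 0.01 m/s); the robot touches nothing.
It fails at once if the plate is lifted off the board (z of plate_centre in the frame of board_top above 0.05 m).
It fails at once if the plate is forced (more than 80 N) (contact force between any of the arm, the fingers and stencil_plate above 80 N).
It fails at once if a bystander is moved more than 30 mm (distance of any of jar, tall_jar, marker from where it was at the start of the episode above 0.03 m).
It also fails if it takes over 51 s, if anything falls off the work surface, if the arm or the gripper's body presses on something with over 40 N, if the wrist force passes 120 N, or if a joint passes its speed limit or range.

ROBOT

A 6-joint arm with a two-finger parallel gripper is mounted at the origin on the work surface; the furniture and walls round the work are solid. World frame = base frame: x ahead of the robot, y to its left, z up, the work surface at z = 0. Lengths are in m, angles in rad, forces in N, time in s.
With the tool pointing down it reaches from about 0.225 to 0.875 m from the base axis. Payload 3.4 kg.
Tool frame: the origin (TCP) lies between the finger pads; the fingertips stand 11 mm ahead of it and the grasp point (between the pads) lies 8 mm behind it (tips_ahead is the distance from the TCP to the fingertips, in m); z points along the fingers, x is the direction in which the jaws open and shut, and the axes are right-handed (so a half turn about z gives the same grasp; the last joint's range is limited). The gripper opens to 85 mm and grips with 20 to 120 N. Pads are 22 mm wide; open, the fingers measure 114 mm over their backs; the gripper's body (76 mm by 85 mm) begins 54 mm behind the grasp point. The pads swing forward as they close: fully open they stand 13 mm farther back than shut.
Start: joints at [1.213, 0.276, 1.505, -0, 1.361, -0.121], TCP at [0.135, 0.559, 0.242] pointing down, gripper open.
Joint ranges: [-2.89, 2.89], [-0.75, 2.08], [0.22, 2.7], [-1.18, 4.32], [0.11, 2.71], [-2.7, 2.7]. Speed limits (rad/s): [2.57, 2.57, 3.14, 3.14, 3.14, 3.14].

INTERFACE

Orientations are given as a unit quaternion [w, x, y, z].
In Python, from rig import get_state, get_image, sign_off, masks_of, tips_ahead gives the robot as it stands.
- The arm moves only by the tool play_rows, never from a script. Its argument "series" is a list of rows, each an object of numbers: "fingers": the closure, from -1 (fully open) to 1 (shut); "dx", "dy", "dz": the shift along the world's x, y, z in mm; "turn": the turn about the world's z in rad. A call has 1 to 20 rows; each row shifts and turns the pose as measured when the row begins; what a row does not reach is not made up. A row lasts 1/12 s, in which the tool goes at most 41.7 mm and 7.16 degrees, less where a joint would pass 70% of its speed; a pose out of reach is approached as far as the arm can. A call with a gripper value outside its range is refused whole. The fingers move at their own pace and stop on an object; "squeeze" is the grip in N (left out, the last holds). Time passes only in rows, so rows that do not move let the fingers close. It gives the time, the measured TCP pose, the force and the opening at its end, in the units of the state.
- get_state(): the state, without advancing time (a new reading comes with each control period).
- get_image(name): name is "scene" or "top" or "wrist"; returns a dict with "pixels" (384x512x3 uint8, red, green, blue), "vfov" (degrees; the focal length in pixels is half the picture's height over the tangent of half this angle, whatever the lens; pixels are square), "cx", "cy" (the principal point, pixels), "rvec" (rotation vector, rad) and "tvec" (3), from world to camera coordinates, as OpenCV has them; the wrist camera has in their place "hand_eye" (4x4, takes a point from camera to tool coordinates, whose origin is the TCP and whose axes are the tool frame's). Camera axes: x right, y down, z forward; pixel columns grow to the right and rows downward; lengths in m; the calibration is good to about 2 mm. The wrist camera is an equidistant fisheye: a pixel r from the principal point sees the ray r / f radians off the axis. A picture is of the moment at which its call begins: read the wrist's pose just before it. There is no depth.
- sign_off(): hands the job in, once; it reports no verdict.
Trained networks look in a picture, given as the dict that the camera call returned (one of the last four; its "shot" number tells which), for a name from the list of things; names that differ only in an ending like _2 or _b are one class to them, and where a whole thing is asked for, a point or a joint stands for the part that bears it (a point fixed in the world has none). Each returns a list of dicts, best first, with "p" (0 to 1); they miss things now and then, are a little off and sometimes report something else, mostly with a low value. They report only what shows in the picture. A call takes as long as a camera call. They do not tell look-alikes from the thing itself.
- masks_of(picture, label): "region" (384x512 bool, what is visible of it) and "xy" ([column, row] in pixels, amid what is visible of it).
The state is a dict: "clock": time; "qpos": joint angles; "qd": joint speeds; "effort": joint torques, N m; "position": TCP position; "ee_rot": TCP orientation; "contact_force": force on the tool from outside, world axes, zero at the start; "moment": the same for the moment, N m; "width": finger opening in m.
Only numpy, scipy, OpenCV 4.12 (cv2) and the standard library are available. Lean on these libraries where they do the work, as an engineer would, in place of code of your own. Each camera call takes 0.05 s, during which the arm holds its last target. There are 200 camera calls.

## Working session

There is one attempt and no reset: what is moved stays moved. The work goes in short steps, Python scripts to look and compute and a tool call to move; the robot and the scene stay as the last step left them, time stands still between calls to the robot, and variables do not carry over. Pictures are saved under pics/ and viewed, about 8 in all and at most 12, crops included, and the job is handed in when it is done.

Besides the shell and the picture viewer there is one more tool, called after ">>>" as name([rows], argument=value, ...), one row to a line, values as JSON. play_rows: Moves the arm, as the interface text tells. Its arguments: {"type":"object","properties":{"series":{"type":"array"},"squeeze":{"type":"number"}},"required":["series"]}

```bash
mkdir -p pics; python3 - <<'E'
from rig import *
import cv2,numpy as np
s=get_state();print(s)
for n in("scene","top"):
    d=get_image(n);cv2.imwrite(f"pics/{n}0.png",cv2.cvtColor(d["pixels"],cv2.COLOR_RGB2BGR))
    print(n,d["vfov"],d["cx"],d["cy"],d["rvec"],d["tvec"])
    for l in("stencil_plate","reg_board","jar","tall_jar","marker"):
        print(l,[(round(m["p"],2),np.round(m["xy"]),int(m["region"].sum())) for m in masks_of(d,l)])
print(tips_ahead)
E
```

```text
{'clock': 0.0, 'qpos': array([ 1.21298597e+00,  2.76589725e-01,  1.50615232e+00, -1.57082477e-05,
        1.36070372e+00, -1.21006778e-01]), 'qd': array([-3.53070767e-05,  1.64306471e-03, -8.60576870e-04,  2.53061991e-03,
        7.09265142e-04, -1.41483125e-03]), 'effort': array([ 8.36354593e-04, -4.16774189e+01, -2.45806646e+01,  7.80922642e-05,
        1.11009245e-02,  1.23501601e-05]), 'position': array([0.13472368, 0.55845857, 0.24143506]), 'ee_rot': array([ 4.87689635e-04,  7.85681982e-01,  6.18629909e-01, -7.87858122e-04]), 'contact_force': array([-0.3739307 ,  0.50697238, -0.31696241]), 'moment': array([ 0.00272769, -0.00354996,  0.01378954]), 'width': 0.08551530504434993}
scene 57.7107482058939 256.82003017543724 186.47526276546816 [ 2.33820499 -0.68092405  0.27122929] [-0.42719934  0.26293317  0.77913846]
stencil_plate [(0.78, array([238., 329.]), 6260), (0.77, array([279., 186.]), 2805), (0.63, array([297., 197.]), 4059)]
reg_board [(0.97, array([295., 201.]), 3766)]
jar [(0.96, array([371., 213.]), 785), (0.23, array([280., 187.]), 2942)]
tall_jar [(0.79, array([221., 142.]), 741), (0.67, array([280., 189.]), 2817)]
marker [(0.68, array([329., 273.]), 349)]
top 51.653427840280045 257.932107515857 188.25425764215728 [ 2.12761392 -2.11511159  0.20212597] [-0.02080322  0.51291145  1.07510829]
stencil_plate [(0.88, array([340., 264.]), 3314), (0.76, array([180., 274.]), 3634), (0.69, array([250., 160.]), 3118)]
reg_board [(0.82, array([244., 142.]), 4930)]
jar [(0.58, array([318., 116.]), 520)]
tall_jar [(0.72, array([162., 179.]), 684)]
marker [(0.56, array([340., 178.]), 192)]
0.011
```

```bash
python3 - <<'E'
import cv2
a=cv2.imread("pics/top0.png");cv2.imwrite("pics/topc.png",cv2.resize(a[70:330,110:400],None,fx=2.2,fy=2.2,interpolation=cv2.INTER_CUBIC))
E
```

```text
(no output)
```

View pics/topc.png

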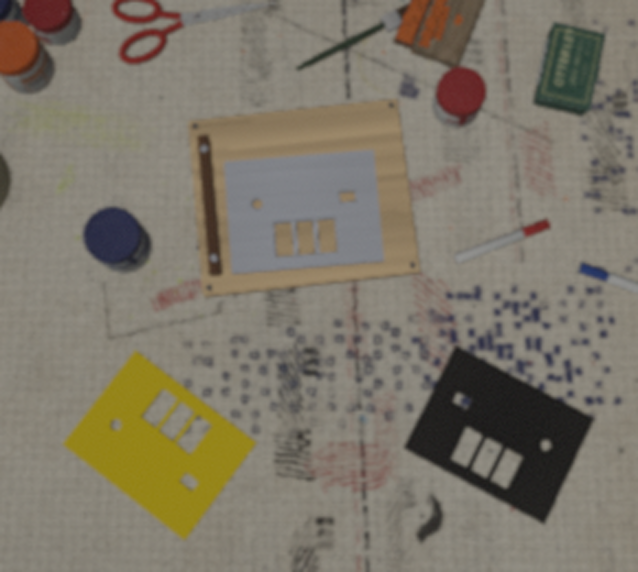

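View pics/scene0.png

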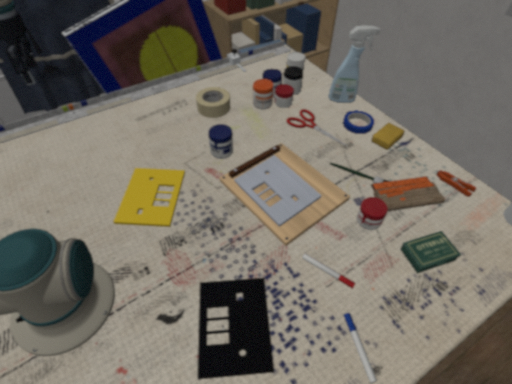

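Candidates for stencil_plate in the top view are yellow (180,274), black (340,264) and grey (250,160). Only the grey one fits: it is aluminium and lies on the board beside the dark fence. The fence is on the left (+y), with the tall jar to the left and the red-lid jar and marker to the right.

```bash
cat > h.py <<'E'
from rig import *
import cv2,numpy as np
from scipy.optimize import least_squares
def cam(d):
    h=d["pixels"].shape[0];f=h/2/np.tan(np.radians(d["vfov"])/2)
    return np.array([[f,0,d["cx"]],[0,f,d["cy"]],[0,0,1.]]),np.array(d["rvec"],float),np.array(d["tvec"],float)
def proj(d,P):
    K,r,t=cam(d);return cv2.projectPoints(np.asarray(P,float),r,t,K,None)[0][:,0]
def onplane(d,uv,z):
    K,r,t=cam(d);R=cv2.Rodrigues(r)[0];c=-R.T@t
    v=(R.T@np.linalg.inv(K)@np.c_[np.atleast_2d(uv),np.ones(len(np.atleast_2d(uv)))].T).T
    return c+v*((z-c[2])/v[:,2])[:,None]
def Rz(a):return cv2.Rodrigues(np.array([0,0,a]))[0]
def Ry(a):return cv2.Rodrigues(np.array([0,a,0.]))[0]
def quad(mask):
    """four corners by line fits to the hull's contour"""
    c=max(cv2.findContours(mask.astype(np.uint8),cv2.RETR_EXTERNAL,cv2.CHAIN_APPROX_NONE)[0],key=cv2.contourArea)[:,0].astype(float)
    b=cv2.boxPoints(cv2.minAreaRect(c.astype(np.float32)))
    L=[]
    for i in range(4):
        p,q=b[i],b[(i+1)%4];n=np.linalg.norm(q-p);u=(q-p)/n
        s=(c-p)@u;e=abs((c-p)@np.array([-u[1],u[0]]))
        k=c[(s>.12*n)&(s<.88*n)&(e<5)]
        vx,vy,x,y=cv2.fitLine(k.astype(np.float32),cv2.DIST_HUBER,0,.01,.01).ravel()
        L.append(np.cross([x,y,1],[x+vx,y+vy,1]))
    P=[np.cross(L[i-1],L[i]) for i in range(4)]
    return np.array([p[:2]/p[2] for p in P])
E
cat > m.py <<'E'
from h import *
d=get_image("top");im=d["pixels"].astype(int)
bm=masks_of(d,"reg_board");pm=masks_of(d,"stencil_plate")
sub=im[135:195,210:290];
wood=(im[...,0]-im[...,2]>45)
grey=(im[...,2]>=im[...,0]-3)&(im.sum(2)>330)
box=np.zeros(wood.shape,bool);box[105:215,180:310]=1
print(im[160,303-30],im[112,250],im[200,290],im[60,300],im[190,320],im[160,215])
o=d["pixels"].copy()
o=np.hstack([o[95:225,170:330],np.repeat(((grey&box)*255).astype(np.uint8)[95:225,170:330,None],3,2),np.repeat(((wood&box)*255).astype(np.uint8)[95:225,170:330,None],3,2)])
cv2.imwrite("pics/seg.png",cv2.resize(o[...,::-1],None,fx=1.66,fy=1.66))
for n,m in(("plate",grey&box),("board",(wood|grey)&box)):
    m=cv2.morphologyEx(m.astype(np.uint8),cv2.MORPH_OPEN,np.ones((3,3)))
    print(n,quad(m).round(1).tolist())
E
python3 m.py
```

```text
[126 128 133] [140 135 124] [137 133 121] [117 106  96] [140 134 124] [126 128 132]
plate [[212.5, 144.0], [278.4, 138.6], [282.8, 187.3], [216.1, 193.0]]
board [[212.5, 144.0], [278.4, 138.6], [282.8, 187.3], [216.1, 193.0]]
```

View pics/seg.png

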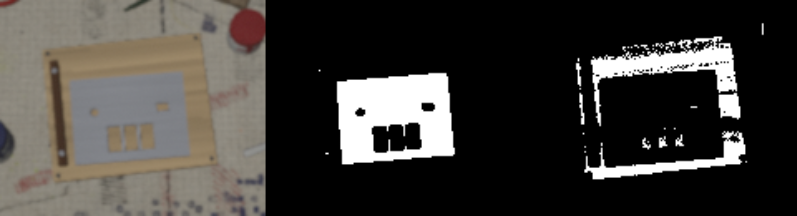

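```bash
cat > pose.py <<'E'
from h import *
def order(q): # TL,TR,BR,BL
    c=q.mean(0);a=np.arctan2(q[:,1]-c[1],q[:,0]-c[0]);return q[np.argsort(a)]
def masks(d):
    im=d["pixels"].astype(int)
    box=np.zeros(im.shape[:2],bool);box[105:215,180:310]=1
    grey=(im[...,2]>=im[...,0]-3)&(im.sum(2)>330)&box
    wood=(im[...,0]-im[...,2]>30)&box
    g=cv2.morphologyEx(grey.astype(np.uint8),cv2.MORPH_OPEN,np.ones((3,3)))
    w=cv2.morphologyEx((wood|grey).astype(np.uint8),cv2.MORPH_CLOSE,np.ones((7,7)))
    w=cv2.morphologyEx(w,cv2.MORPH_OPEN,np.ones((9,9)))
    return g,w
def board_fit(d,q):
    C=np.array([[95,130,18],[95,-160,18],[-150,-160,18],[-150,130,18]])/1e3
    f=lambda p:(proj(d,C@Rz(p[2]).T+[p[0],p[1],0])-q).ravel()
    r=least_squares(f,[.5,0,0]);return r.x,f(r.x)
def plate_fit(d,q,B,tilt=None):
    C=np.array([[150,100,10],[150,-100,10],[0,-100,10],[0,100,10]])/1e3
    # params: near-edge midpoint in board x,y, yaw rel, tilt
    def pts(p,t):return ((C@Ry(-t).T)@Rz(p[2]).T+[p[0],p[1],.018])@Rz(B[2]).T+[B[0],B[1],0]
    if tilt is None:
        f=lambda p:(proj(d,pts(p,p[3]))-q).ravel();r=least_squares(f,[-.1,0,0,.07])
    else:
        f=lambda p:(proj(d,pts(p,tilt))-q).ravel();r=least_squares(f,[-.1,0,0])
    return r.x,f(r.x)
if __name__=="__main__":
    d=get_image("top");g,w=masks(d)
    qb=order(quad(w));qp=order(quad(g));print(qb.round(1).tolist())
    B,e=board_fit(d,qb);print("board",B.round(4),e.round(1))
    for t in(None,.075,0):
        P,e=plate_fit(d,qp,B,t);print("plate near mid in board",P.round(4),e.round(1))
    o=d["pixels"].copy();
    cv2.polylines(o,[qb.round().astype(int)],1,(255,0,0));cv2.polylines(o,[qp.round().astype(int)],1,(0,255,0))
    F=np.array([[65,100.7,18],[-125,100.7,18]])/1e3@Rz(B[2]).T+[B[0],B[1],0]
    u=proj(d,F);cv2.line(o,tuple(u[0].round().astype(int)),tuple(u[1].round().astype(int)),(255,0,255))
    cv2.imwrite("pics/fit.png",cv2.resize(o[95:225,170:330,::-1],None,fx=4,fy=4,interpolation=cv2.INTER_NEAREST))
    for l,z in(("jar",.063),("tall_jar",.085),("marker",.016)):
        m=masks_of(d,l)
        if m:print(l,onplane(d,m[0]["xy"],z).round(3))
E
python3 pose.py
```

```text
[[195.4, 125.0], [289.7, 115.0], [300.2, 193.1], [202.0, 204.0]]
board [0.6341 0.0336 0.1167] [-0.8 -0.6  0.6 -0.7  0.8  0.5 -0.5  0.6]
plate near mid in board [-0.1253 -0.0127 -0.0242 -0.0654] [-0.6  0.2  0.6  0.   1.1 -0.2 -1.2 -0.1]
plate near mid in board [-0.1271 -0.0127 -0.0244] [-1.3 -0.9  1.1 -1.1  1.3  0.8 -1.1  1. ]
plate near mid in board [-0.1263 -0.0127 -0.0243] [-0.9 -0.3  0.8 -0.6  1.2  0.3 -1.1  0.5]
jar [[ 0.725 -0.191  0.063]]
tall_jar [[0.533 0.248 0.085]]
marker [[ 0.546 -0.241  0.016]]
```

View pics/fit.png

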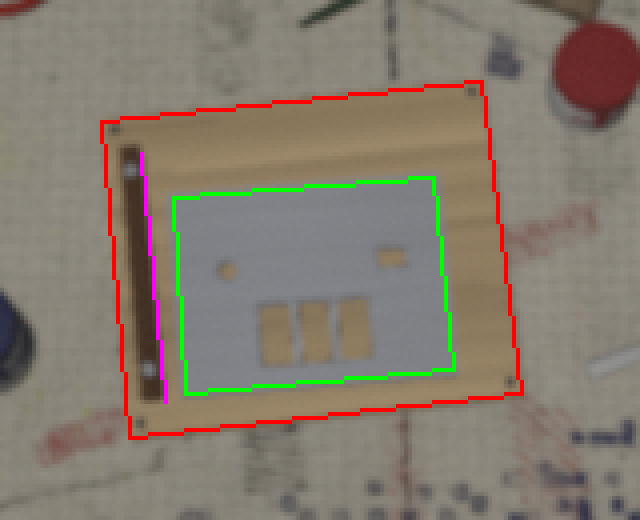

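>>> play_rows([
  {"dx":23.3,"dy":-34,"dz":0,"turn":-0.061,"fingers":-1},
  {"dx":23.3,"dy":-34,"dz":0,"turn":-0.061,"fingers":-1},
  {"dx":23.3,"dy":-34,"dz":0,"turn":-0.061,"fingers":-1},
  {"dx":23.3,"dy":-34,"dz":0,"turn":-0.061,"fingers":-1},
  {"dx":23.3,"dy":-34,"dz":0,"turn":-0.061,"fingers":-1},
  {"dx":23.3,"dy":-34,"dz":0,"turn":-0.061,"fingers":-1},
  {"dx":23.3,"dy":-34,"dz":0,"turn":-0.061,"fingers":-1},
  {"dx":23.3,"dy":-34,"dz":0,"turn":-0.061,"fingers":-1},
  {"dx":23.3,"dy":-34,"dz":0,"turn":-0.061,"fingers":-1},
  {"dx":23.3,"dy":-34,"dz":0,"turn":-0.061,"fingers":-1},
  {"dx":23.3,"dy":-34,"dz":0,"turn":-0.061,"fingers":-1},
  {"dx":23.3,"dy":-34,"dz":0,"turn":-0.061,"fingers":-1},
  {"dx":23.3,"dy":-34,"dz":0,"turn":-0.061,"fingers":-1},
  {"dx":23.3,"dy":-34,"dz":0,"turn":-0.061,"fingers":-1},
  {"dx":23.3,"dy":-34,"dz":0,"turn":-0.061,"fingers":-1},
  {"dx":23.3,"dy":-34,"dz":0,"turn":-0.061,"fingers":-1},
  {"dx":23.3,"dy":-34,"dz":0,"turn":-0.061,"fingers":-1},
  {"dx":23.3,"dy":-34,"dz":0,"turn":-0.061,"fingers":-1},
  {"dx":23.3,"dy":-34,"dz":0,"turn":-0.061,"fingers":-1},
  {"dx":23.3,"dy":-34,"dz":0,"turn":-0.061,"fingers":-1},
])

```text
clock: 2.62
position: [0.5978, -0.1286, 0.2453]
ee_rot: [-0.0, 0.999, 0.033, 0.009]
contact_force: [0.6, -0.4, 0.9]
width: 0.0853
```

>>> play_rows([
  {"dx":3,"dy":6,"dz":-35,"turn":0.05,"fingers":-1},
  {"dz":-40,"fingers":-1},
  {"dz":-40,"fingers":-1},
  {"dz":-40,"fingers":-1},
  {"dz":-20,"fingers":-1},
  {"fingers":-1},
  {"fingers":-1},
])

```text
invalid input at $.series[1]: expected keys fingers, dx, dy, dz, turn
```

```bash
python3 - <<'E'
from h import *
s=get_state();print(s["position"].round(4),s["ee_rot"].round(4),s["contact_force"].round(2))
d=get_image("wrist");cv2.imwrite("pics/w1.png",d["pixels"][...,::-1]);print(d["vfov"],d["hand_eye"])
E
```

```text
[ 0.5978 -0.1286  0.2453] [-4.000e-04  9.994e-01  3.260e-02  9.100e-03] [ 0.65 -0.44  0.86]
65.70646984690485 [[ 9.99999946e-01  3.26711261e-04 -1.69483169e-05 -9.61857325e-04]
 [-3.11218815e-04  9.65993771e-01  2.58565153e-01 -6.42395350e-02]
 [ 1.00848116e-04 -2.58565134e-01  9.65993821e-01 -1.30904227e-01]
 [ 0.00000000e+00  0.00000000e+00  0.00000000e+00  1.00000000e+00]]
```

View pics/w1.png

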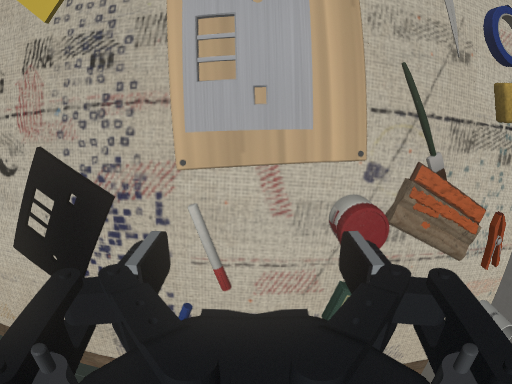

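Wrist view: the board's right edge is at row ~160 and the grey plate above it, with its right edge at row ~130. The jar (360,222) is ahead of the far finger, with clearance.

>>> play_rows([
  {"dx":3,"dy":6,"dz":-35,"turn":0.05,"fingers":-1},
  {"dx":0,"dy":0,"turn":0,"dz":-40,"fingers":-1},
  {"dx":0,"dy":0,"turn":0,"dz":-40,"fingers":-1},
  {"dx":0,"dy":0,"turn":0,"dz":-40,"fingers":-1},
  {"dx":0,"dy":0,"turn":0,"dz":-20,"fingers":-1},
  {"dx":0,"dy":0,"turn":0,"dz":0,"fingers":-1},
  {"dx":0,"dy":0,"turn":0,"dz":0,"fingers":-1},
])

```text
clock: 3.25
position: [0.6103, -0.1367, 0.0649]
ee_rot: [0.006, 0.998, 0.053, 0.017]
contact_force: [0.1, -0.1, -0.7]
width: 0.0853
```

```bash
cat > st.py <<'E'
from h import *
s=get_state();p=s["position"];q=s["ee_rot"]
B=[.6341,.0336,.1167]
r=Rz(-B[2])@(p-[B[0],B[1],.018])
print("world",p.round(4),"board mm",(r*1e3).round(1),"toolx ang rel board",round(2*np.arctan2(q[2],q[1])-B[2],3),"q",q.round(4),"F",s["contact_force"].round(1),"Fboard",(Rz(-B[2])@s["contact_force"]).round(1),"t",s["clock"],tips_ahead)
E
python3 st.py
```

```text
world [ 0.6103 -0.1367  0.0649] board mm [ -43.5 -166.4   46.9] toolx ang rel board -0.011 q [0.006  0.9985 0.0526 0.0167] F [ 0.1 -0.1 -0.7] Fboard [ 0.1 -0.1 -0.7] t 3.25 0.011
```

>>> play_rows([
  {"dx":-5,"dy":8,"dz":0,"turn":0.01,"fingers":-1},
  {"dx":-4,"dy":7,"turn":0,"dz":-6,"fingers":-1},
  {"dx":0,"dy":0,"turn":0,"dz":-8,"fingers":-1},
  {"dx":0,"dy":0,"turn":0,"dz":-8,"fingers":-1},
  {"dx":0,"dy":0,"turn":0,"dz":-5,"fingers":-1},
  {"dx":0,"dy":0,"turn":0,"dz":0,"fingers":-1},
  {"dx":0,"dy":0,"turn":0,"dz":0,"fingers":-1},
])

```text
clock: 3.83
position: [0.6051, -0.1204, 0.0436]
ee_rot: [0.008, 0.998, 0.059, 0.023]
contact_force: [-0.2, -0.6, -0.5]
width: 0.0851
```

```bash
python3 st.py
```

```text
world [ 0.6051 -0.1204  0.0436] board mm [ -46.7 -149.6   25.6] toolx ang rel board 0.002 q [0.0084 0.9979 0.0591 0.0235] F [-0.2 -0.6 -0.5] Fboard [-0.3 -0.5 -0.5] t 3.8333 0.011
```

>>> play_rows([
  {"dx":0,"dy":0,"turn":0,"dz":-8,"fingers":-1},
  {"dx":0,"dy":0,"turn":0,"dz":-4,"fingers":-1},
])

```text
clock: 4.0
position: [0.6064, -0.1209, 0.0322]
ee_rot: [0.009, 0.998, 0.059, 0.025]
contact_force: [0.3, 0.4, 0.4]
width: 0.085
```

```bash
python3 st.py
```

```text
world [ 0.6064 -0.1209  0.0322] board mm [ -45.5 -150.2   14.2] toolx ang rel board 0.002 q [0.009  0.9979 0.0591 0.025 ] F [0.3 0.4 0.4] Fboard [0.3 0.4 0.4] t 4.0 0.011
```

>>> play_rows([
  {"dx":-2,"dy":0,"turn":0,"dz":-4,"fingers":-1},
])

```text
clock: 4.08
position: [0.6051, -0.1212, 0.028]
ee_rot: [0.009, 0.998, 0.059, 0.026]
contact_force: [-0.2, -0.7, -0.6]
width: 0.0854
```

>>> play_rows([
  {"dx":0,"dy":0,"turn":0,"dz":-3,"fingers":-1},
])

```text
clock: 4.17
position: [0.6043, -0.1212, 0.0241]
ee_rot: [0.009, 0.998, 0.059, 0.025]
contact_force: [0.3, 0.4, 0.1]
width: 0.0854
```

```bash
python3 - <<'E'
exec(open("st.py").read())
d=get_image("wrist");cv2.imwrite("pics/w2.png",d["pixels"][...,::-1])
E
```

```text
world [ 0.6043 -0.1212  0.0241] board mm [ -47.6 -150.2    6.1] toolx ang rel board 0.001 q [0.009  0.9979 0.0589 0.0249] F [0.3 0.4 0.1] Fboard [0.4 0.3 0.1] t 4.1667 0.011
```

View pics/w2.png

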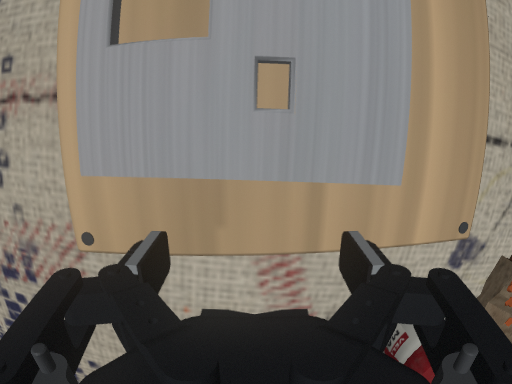

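>>> play_rows([
  {"dx":0,"dy":6,"turn":0,"dz":-3,"fingers":-1},
])

```text
clock: 4.3
position: [0.6048, -0.116, 0.0207]
ee_rot: [0.009, 0.998, 0.058, 0.025]
contact_force: [0.3, 0.5, -0.4]
width: 0.0855
```

>>> play_rows([
  {"dx":-1,"dy":7,"turn":0,"dz":-1.5,"fingers":-1},
  {"dx":-1,"dy":5,"turn":0,"dz":0,"fingers":-1},
])

```text
clock: 4.47
position: [0.6025, -0.1033, 0.0183]
ee_rot: [0.009, 0.998, 0.058, 0.025]
contact_force: [-0.1, -0.8, 1.8]
width: 0.0854
```

```bash
python3 st.py
```

```text
world [ 0.6025 -0.1033  0.0183] board mm [ -47.3 -132.3    0.3] toolx ang rel board -0.001 q [0.0092 0.998  0.058  0.0248] F [-0.1 -0.8  1.8] Fboard [-0.2 -0.8  1.8] t 4.4667 0.011
```

>>> play_rows([
  {"dx":-1,"dy":5,"turn":0,"dz":1.5,"fingers":-1},
  {"dx":-0.5,"dy":5,"turn":0,"dz":0,"fingers":-1},
])

```text
clock: 4.63
position: [0.601, -0.092, 0.0199]
ee_rot: [0.009, 0.998, 0.058, 0.025]
contact_force: [1.3, -0.4, -0.2]
width: 0.0854
```

>>> play_rows([
  {"dx":-0.5,"dy":4,"turn":0,"dz":0,"fingers":-1},
  {"dx":-0.5,"dy":3,"turn":0,"dz":0,"fingers":-1},
])

```text
clock: 4.8
position: [0.6001, -0.0838, 0.0203]
ee_rot: [0.01, 0.998, 0.059, 0.025]
contact_force: [0.4, -1.7, -0.3]
width: 0.0858
```

```bash
python3 st.py
```

```text
world [ 0.6001 -0.0838  0.0203] board mm [ -47.5 -112.6    2.3] toolx ang rel board 0.001 q [0.0098 0.9979 0.0589 0.0254] F [ 0.4 -1.7 -0.3] Fboard [ 0.2 -1.7 -0.3] t 4.8 0.011
```

>>> play_rows([
  {"dx":-0.5,"dy":3,"turn":0,"dz":0,"fingers":-1},
])

```text
clock: 4.88
position: [0.5995, -0.0807, 0.0204]
ee_rot: [0.01, 0.998, 0.059, 0.025]
contact_force: [-0.4, -16.0, -1.3]
width: 0.0855
```

>>> play_rows([
  {"dx":-0.5,"dy":3,"turn":0,"dz":0,"fingers":-1},
])

```text
clock: 4.97
position: [0.5998, -0.0807, 0.0208]
ee_rot: [0.014, 0.998, 0.061, 0.026]
contact_force: [-0.5, -20.0, -2.4]
width: 0.0852
```

```bash
python3 - <<'E'
exec(open("st.py").read())
d=get_image("wrist");cv2.imwrite("pics/w3.png",d["pixels"][...,::-1])
E
```

```text
world [ 0.5998 -0.0807  0.0208] board mm [ -47.4 -109.5    2.8] toolx ang rel board 0.005 q [0.0136 0.9977 0.0606 0.0261] F [ -0.5 -20.   -2.4] Fboard [ -2.8 -19.8  -2.4] t 4.9667 0.011
```

View pics/w3.png

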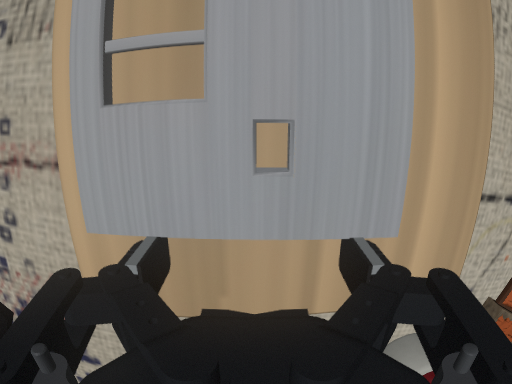

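>>> play_rows([
  {"dx":1,"dy":-10,"turn":0,"dz":0,"fingers":-1},
  {"dx":0,"dy":0,"turn":0,"dz":25,"fingers":-1},
  {"dx":0,"dy":0,"turn":0,"dz":25,"fingers":-1},
  {"dx":-8,"dy":7,"turn":-0.1,"dz":0,"fingers":-1},
  {"dx":-8,"dy":7,"turn":-0.1,"dz":0,"fingers":-1},
  {"dx":-8,"dy":7,"turn":-0.1,"dz":0,"fingers":-1},
  {"dx":-8,"dy":7,"turn":-0.1,"dz":0,"fingers":-1},
  {"dx":-8,"dy":7,"turn":-0.1,"dz":0,"fingers":-1},
  {"dx":-8,"dy":7,"turn":-0.1,"dz":0,"fingers":-1},
  {"dx":-8,"dy":7,"turn":-0.1,"dz":0,"fingers":-1},
  {"dx":-8,"dy":7,"turn":-0.1,"dz":0,"fingers":-1},
  {"dx":-8,"dy":7,"turn":-0.1,"dz":0,"fingers":-1},
  {"dx":-8,"dy":7,"turn":-0.1,"dz":0,"fingers":-1},
  {"dx":-8,"dy":7,"turn":-0.1,"dz":0,"fingers":-1},
  {"dx":-8,"dy":7,"turn":-0.1,"dz":0,"fingers":-1},
  {"dx":-8,"dy":7,"turn":-0.1,"dz":0,"fingers":-1},
  {"dx":-8,"dy":7,"turn":-0.1,"dz":0,"fingers":-1},
  {"dx":-8,"dy":7,"turn":-0.1,"dz":0,"fingers":-1},
  {"dx":0,"dy":0,"turn":-0.05,"dz":0,"fingers":-1},
])

```text
clock: 6.6
position: [0.4738, 0.0195, 0.0754]
ee_rot: [0.025, 0.726, -0.687, 0.008]
contact_force: [-0.4, 0.9, -0.6]
width: 0.0854
```

```bash
python3 st.py; python3 - <<'E'
from pose import *
d=get_image("top");cv2.imwrite("pics/t2.png",cv2.resize(d["pixels"][95:225,170:330,::-1],None,fx=4,fy=4))
g,w=masks(d);q=order(quad(g));B=[.6341,.0336,.1167]
for t in(.07,):
    P,e=plate_fit(d,q,B,t);print(P.round(4),e.round(1))
E
```

```text
world [0.4738 0.0195 0.0754] board mm [-160.9    4.7   57.4] toolx ang rel board -1.633 q [ 0.025   0.7259 -0.6873  0.0084] F [-0.4  0.9 -0.6] Fboard [-0.3  0.9 -0.6] t 6.6 0.011Traceback (most recent call last):
  File "<stdin>", line 3, in <module>
  File "h.py", line 24, in quad
    vx,vy,x,y=cv2.fitLine(k.astype(np.float32),cv2.DIST_HUBER,0,.01,.01).ravel()
              ~~~~~~~~~~~^^^^^^^^^^^^^^^^^^^^^^^^^^^^^^^^^^^^^^^^^^^^^^^
cv2.error: OpenCV(4.12.0) /io/opencv/modules/imgproc/src/linefit.cpp:50: error: (-215:Assertion failed) count > 0 in function 'fitLine2D_wods'
```

View pics/t2.png

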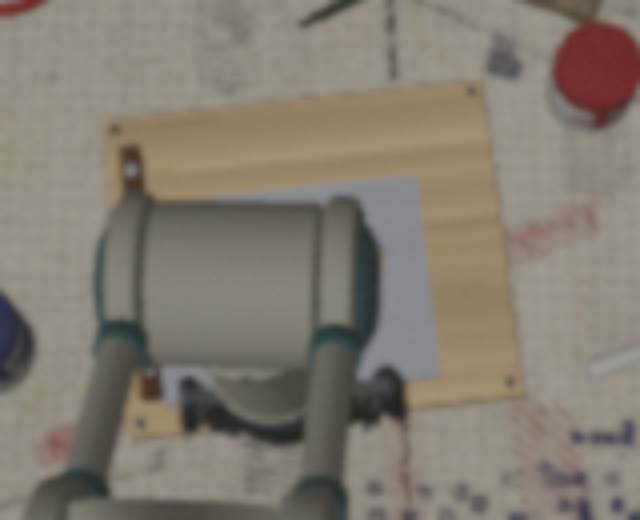

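>>> play_rows([
  {"dx":0,"dy":-3,"turn":0.062,"dz":-15,"fingers":-1},
  {"dx":0,"dy":0,"turn":0,"dz":-15,"fingers":-1},
  {"dx":0,"dy":0,"turn":0,"dz":-12,"fingers":-1},
  {"dx":0,"dy":0,"turn":0,"dz":-6,"fingers":-1},
  {"dx":0,"dy":0,"turn":0,"dz":0,"fingers":-1},
])

```text
clock: 7.07
position: [0.4774, 0.0163, 0.0279]
ee_rot: [0.022, 0.749, -0.662, 0.012]
contact_force: [-0.7, 0.6, 0.1]
width: 0.0852
```

```bash
python3 st.py
```

```text
world [0.4774 0.0163 0.0279] board mm [-157.7    1.1    9.9] toolx ang rel board -1.563 q [ 0.0216  0.7494 -0.6617  0.0118] F [-0.7  0.6  0.1] Fboard [-0.7  0.7  0.1] t 7.0667 0.011
```

>>> play_rows([
  {"dx":5,"dy":0,"turn":-0.008,"dz":-4,"fingers":-1},
  {"dx":4,"dy":0.5,"turn":0,"dz":-3,"fingers":-1},
  {"dx":3,"dy":0.5,"turn":0,"dz":0,"fingers":-1},
])

```text
clock: 7.32
position: [0.4906, 0.0172, 0.0211]
ee_rot: [0.021, 0.747, -0.665, 0.012]
contact_force: [-0.8, -0.2, 1.0]
width: 0.0855
```

```bash
python3 st.py
```

```text
world [0.4906 0.0172 0.0211] board mm [-144.5    0.4    3.1] toolx ang rel board -1.572 q [ 0.0213  0.7466 -0.6649  0.0119] F [-0.8 -0.2  1. ] Fboard [-0.8 -0.1  1. ] t 7.3167 0.011
```

>>> play_rows([
  {"dx":4,"dy":0.5,"turn":0,"dz":0,"fingers":-1},
  {"dx":4,"dy":0.5,"turn":0,"dz":0,"fingers":-1},
  {"dx":4,"dy":0.5,"turn":0,"dz":0,"fingers":-1},
])

```text
clock: 7.57
position: [0.5022, 0.0188, 0.0213]
ee_rot: [0.023, 0.747, -0.665, 0.01]
contact_force: [-2.0, 0.5, 0.7]
width: 0.0856
```

```bash
python3 st.py
```

```text
world [0.5022 0.0188 0.0213] board mm [-132.8    0.6    3.3] toolx ang rel board -1.571 q [ 0.0227  0.7468 -0.6646  0.0104] F [-2.   0.5  0.7] Fboard [-1.9  0.7  0.7] t 7.5667 0.011
```

>>> play_rows([
  {"dx":4,"dy":0.5,"turn":0,"dz":0,"fingers":-1},
  {"dx":4,"dy":0.5,"turn":0,"dz":0,"fingers":-1},
  {"dx":3,"dy":0.4,"turn":0,"dz":0,"fingers":-1},
])

```text
clock: 7.82
position: [0.5131, 0.0201, 0.0214]
ee_rot: [0.024, 0.747, -0.664, 0.01]
contact_force: [-2.7, -1.0, 0.2]
width: 0.0856
```

>>> play_rows([
  {"dx":3,"dy":0.4,"turn":0,"dz":0,"fingers":-1},
  {"dx":3,"dy":0.4,"turn":0,"dz":0,"fingers":-1},
])

```text
clock: 7.98
position: [0.519, 0.0208, 0.0213]
ee_rot: [0.025, 0.747, -0.664, 0.009]
contact_force: [-2.6, -1.8, 1.1]
width: 0.0854
```

```bash
python3 st.py
```

```text
world [0.519  0.0208 0.0213] board mm [-115.8    0.7    3.3] toolx ang rel board -1.57 q [ 0.0246  0.7472 -0.6641  0.0091] F [-2.6 -1.8  1.1] Fboard [-2.8 -1.4  1.1] t 7.9833 0.011
```

>>> play_rows([
  {"dx":2.5,"dy":0.3,"turn":0,"dz":0,"fingers":-1},
  {"dx":2.5,"dy":0.3,"turn":0,"dz":0,"fingers":-1},
])

```text
clock: 8.15
position: [0.5241, 0.0214, 0.0213]
ee_rot: [0.025, 0.747, -0.664, 0.009]
contact_force: [-2.6, -0.1, 1.3]
width: 0.0854
```

>>> play_rows([
  {"dx":2.5,"dy":0.3,"turn":0,"dz":0,"fingers":-1},
  {"dx":2.5,"dy":0.3,"turn":0,"dz":0,"fingers":-1},
])

```text
clock: 8.32
position: [0.5292, 0.022, 0.0213]
ee_rot: [0.025, 0.747, -0.664, 0.009]
contact_force: [-3.8, -2.2, 1.2]
width: 0.0855
```

```bash
python3 st.py
```

```text
world [0.5292 0.022  0.0213] board mm [-105.5    0.7    3.3] toolx ang rel board -1.57 q [ 0.0253  0.7472 -0.664   0.0086] F [-3.8 -2.2  1.2] Fboard [-4.1 -1.7  1.2] t 8.3167 0.011
```

>>> play_rows([
  {"dx":2,"dy":0.2,"turn":0,"dz":0,"fingers":-1},
  {"dx":2,"dy":0.2,"turn":0,"dz":0,"fingers":-1},
])

```text
clock: 8.48
position: [0.5346, 0.0226, 0.0215]
ee_rot: [0.024, 0.747, -0.664, 0.009]
contact_force: [-0.4, -0.2, 0.6]
width: 0.086
```

>>> play_rows([
  {"dx":2,"dy":0.2,"turn":0,"dz":0,"fingers":-1},
  {"dx":2,"dy":0.2,"turn":0,"dz":0,"fingers":-1},
])

```text
clock: 8.65
position: [0.541, 0.0234, 0.0218]
ee_rot: [0.023, 0.747, -0.664, 0.01]
contact_force: [-1.7, 0.4, -0.8]
width: 0.0852
```

>>> play_rows([
  {"dx":2,"dy":0.2,"turn":0,"dz":0,"fingers":-1},
])

```text
clock: 8.73
position: [0.5413, 0.0235, 0.0215]
ee_rot: [0.025, 0.747, -0.664, 0.009]
contact_force: [-8.8, -2.1, 6.4]
width: 0.0854
```

```bash
python3 st.py
```

```text
world [0.5413 0.0235 0.0215] board mm [-93.3   0.8   3.5] toolx ang rel board -1.57 q [ 0.0245  0.7473 -0.664   0.009 ] F [-8.8 -2.1  6.4] Fboard [-9.  -1.1  6.4] t 8.7333 0.011
```

The side force vanished near −100 mm and a firm stop (9 N) came at −93 mm, which suggests the plate dropped and met the pins. I'll back off and check.

>>> play_rows([
  {"dx":-8,"dy":-1,"turn":0,"dz":0,"fingers":-1},
  {"dx":-12,"dy":-1,"turn":0,"dz":0,"fingers":-1},
  {"dx":-10,"dy":0,"turn":0,"dz":20,"fingers":-1},
  {"dx":-5,"dy":10,"turn":0,"dz":30,"fingers":-1},
  {"dx":-5,"dy":20,"turn":0,"dz":30,"fingers":-1},
  {"dx":-10,"dy":25,"turn":0,"dz":30,"fingers":-1},
  {"dx":-10,"dy":30,"turn":0,"dz":20,"fingers":-1},
  {"dx":-10,"dy":35,"turn":0,"dz":0,"fingers":-1},
  {"dx":-10,"dy":35,"turn":0,"dz":0,"fingers":-1},
  {"dx":-10,"dy":35,"turn":0,"dz":0,"fingers":-1},
  {"dx":-10,"dy":35,"turn":0,"dz":0,"fingers":-1},
  {"dx":-10,"dy":35,"turn":0,"dz":0,"fingers":-1},
  {"dx":0,"dy":35,"turn":0,"dz":0,"fingers":-1},
  {"dx":0,"dy":20,"turn":0,"dz":0,"fingers":-1},
  {"dx":0,"dy":0,"turn":0,"dz":0,"fingers":-1},
])

```text
clock: 9.98
position: [0.4232, 0.3495, 0.1611]
ee_rot: [0.009, 0.744, -0.668, 0.014]
contact_force: [0.8, -0.1, 1.3]
width: 0.085
```

```bash
python3 st.py; python3 - <<'E'
from pose import *
d=get_image("top")
e=get_image("scene")
s=e["pixels"][120:260,200:370,::-1];t=d["pixels"][95:225,170:330,::-1]
cv2.imwrite("pics/t3.png",np.hstack([cv2.resize(t,(400,325),interpolation=2),cv2.resize(s,(400,325),interpolation=2)]))
B=[.6341,.0336,.1167]
for l,z in(("jar",.063),("tall_jar",.085),("marker",.016)):
    m=masks_of(d,l)
    if m:print(l,onplane(d,m[0]["xy"],z).round(3))
g,w=masks(d);q=order(quad(g))
for t in(None,0):
    P,r=plate_fit(d,q,B,t);print(P.round(4),r.round(1))
E
```

```text
world [0.4232 0.3495 0.1611] board mm [-172.7  338.3  143.1] toolx ang rel board -1.58 q [ 0.0091  0.7438 -0.6682  0.0137] F [ 0.8 -0.1  1.3] Fboard [ 0.8 -0.2  1.3] t 9.9833 0.011
jar [[ 0.729 -0.189  0.063]]
tall_jar [[0.526 0.241 0.085]]
[-0.081   0.0006 -0.0071 -0.0821] [-0.5  0.3  0.6 -0.1  0.8 -0.1 -0.9 -0.1]
[-0.0825  0.0006 -0.0076] [-1.  -0.5  0.9 -0.9  1.   0.7 -0.9  0.6]
```

View pics/t3.png

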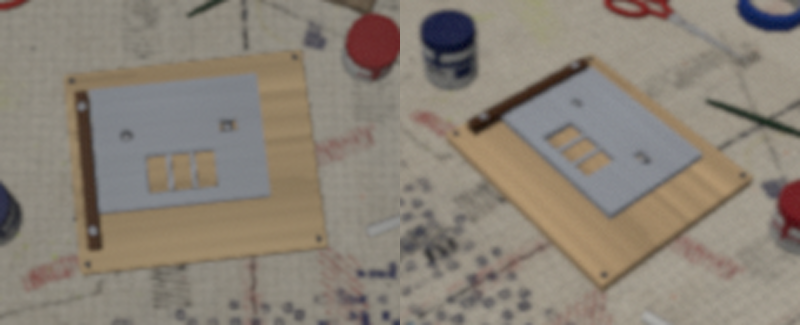

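```bash
python3 - <<'E'
from pose import *
e=get_image("scene");d=get_image("top");im=e["pixels"].astype(int)
box=np.zeros(im.shape[:2],bool);box[140:220,235:335]=1
g=((im[...,2]>=im[...,0]-3)&(im.sum(2)>300)&box).astype(np.uint8);g=cv2.morphologyEx(g,cv2.MORPH_OPEN,np.ones((3,3)))
qs=quad(g);qt=order(quad(masks(d)[0]));print(qs.round(1).tolist())
C=np.array([[150,100,10],[150,-100,10],[0,-100,10],[0,100,10]])/1e3
B=[.6341,.0336,.1167]
def res(p):
    X=((C@Ry(-p[3]).T)@Rz(p[2]).T+[p[0],p[1],.018])@Rz(B[2]).T+[B[0],B[1],0]
    u=proj(e,X);i=[np.argmin(np.linalg.norm(qs-v,axis=1)) for v in u]
    return np.r_[(u-qs[i]).ravel(),(proj(d,X)-qt).ravel()]
r=least_squares(res,[-.082,0,-.007,.03]);print(r.x.round(4),r.fun.round(1))
for t in(0,.03,.065):
    k=least_squares(lambda p:res(np.r_[p,t]),r.x[:3]);print(t,k.cost.round(2),k.x.round(4),k.fun[:8].round(1))
m=masks_of(e,"tall_jar");print([(round(a["p"],2),np.round(a["xy"])) for a in m])
m=masks_of(e,"marker");print([(round(a["p"],2),np.round(a["xy"])) for a in m]);print([(round(a["p"],2),np.round(a["xy"])) for a in masks_of(e,"jar")])
E
```

```text
[[242.8, 170.1], [281.1, 149.5], [327.3, 186.4], [288.8, 212.4]]
[-0.0837  0.0013 -0.0063 -0.0373] [ 0.2 -0.1  0.9  0.4  0.6 -0.5  0.6 -0.7 -1.   0.5  0.5 -0.1  0.7  0.9
 -1.1  1. ]
0 5.32 [-0.0846  0.0009 -0.0092] [ 0.3 -1.2  1.1 -0.5  0.3 -0.1  0.4 -0.5]
0.03 8.67 [-0.0852  0.0005 -0.0117] [ 0.4 -2.1  1.3 -1.2  0.1  0.2  0.3 -0.3]
0.065 14.77 [-0.0859  0.0001 -0.0146] [ 0.4 -3.   1.4 -2.  -0.2  0.5  0.2 -0.1]
[(0.91, array([220., 144.]))]
[(0.65, array([330., 274.]))]
[(0.63, array([371., 215.]))]
```

>>> play_rows([
  {"dx":0,"dy":-34,"turn":0,"dz":0,"fingers":-1},
  {"dx":0,"dy":-34,"turn":0,"dz":0,"fingers":-1},
  {"dx":0,"dy":-34,"turn":0,"dz":0,"fingers":-1},
  {"dx":0,"dy":-34,"turn":0,"dz":0,"fingers":-1},
  {"dx":0,"dy":-34,"turn":0,"dz":0,"fingers":-1},
  {"dx":0,"dy":-34,"turn":0,"dz":0,"fingers":-1},
  {"dx":4,"dy":-34,"turn":0,"dz":-10,"fingers":-1},
  {"dx":4,"dy":-34,"turn":0,"dz":-20,"fingers":-1},
  {"dx":4,"dy":-30,"turn":0,"dz":-20,"fingers":-1},
  {"dx":0,"dy":-20,"turn":0,"dz":-20,"fingers":-1},
  {"dx":0,"dy":-10,"turn":0,"dz":-15,"fingers":-1},
  {"dx":0,"dy":0,"turn":0,"dz":0,"fingers":-1},
  {"dx":0,"dy":0,"turn":0,"dz":0,"fingers":-1},
])

```text
clock: 11.57
position: [0.4387, -0.0044, 0.0767]
ee_rot: [0.005, 0.74, -0.672, 0.019]
contact_force: [-0.3, -0.1, 0.1]
width: 0.0853
```

```bash
python3 st.py; python3 - <<'E'
from h import *
d=get_image("wrist");cv2.imwrite("pics/w4.png",cv2.resize(d["pixels"][...,::-1],(768,576),interpolation=2))
E
```

```text
world [ 0.4387 -0.0044  0.0767] board mm [-198.5  -15.    58.7] toolx ang rel board -1.591 q [ 0.0048  0.7401 -0.6722  0.019 ] F [-0.3 -0.1  0.1] Fboard [-0.3 -0.   0.1] t 11.5667 0.011
```

View pics/w4.png

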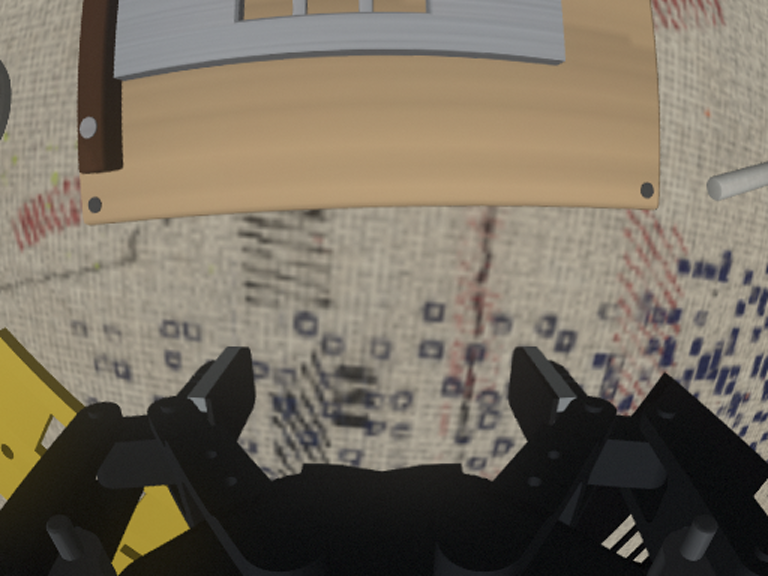

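The near edge lies flat on the board, but the holes are out of view (top of the picture). I'll look from farther forward.

>>> play_rows([
  {"dx":20,"dy":5,"turn":0,"dz":10,"fingers":-1},
  {"dx":25,"dy":5,"turn":0,"dz":5,"fingers":-1},
  {"dx":25,"dy":5,"turn":0,"dz":5,"fingers":-1},
  {"dx":25,"dy":5,"turn":0,"dz":0,"fingers":-1},
  {"dx":15,"dy":3,"turn":0,"dz":0,"fingers":-1},
  {"dx":0,"dy":0,"turn":0,"dz":0,"fingers":-1},
  {"dx":0,"dy":0,"turn":0,"dz":0,"fingers":-1},
])

```text
clock: 12.2
position: [0.5538, 0.0282, 0.1057]
ee_rot: [0.001, 0.743, -0.669, 0.022]
contact_force: [-0.2, -0.7, -0.2]
width: 0.0855
```

```bash
python3 st.py; python3 - <<'E'
from h import *
d=get_image("wrist");cv2.imwrite("pics/w5.png",cv2.resize(d["pixels"][...,::-1],(768,576),interpolation=2))
E
```

```text
world [0.5538 0.0282 0.1057] board mm [-80.3   4.   87.7] toolx ang rel board -1.583 q [ 0.0011  0.7429 -0.669   0.0216] F [-0.2 -0.7 -0.2] Fboard [-0.3 -0.7 -0.2] t 12.2 0.011
```

View pics/w5.png

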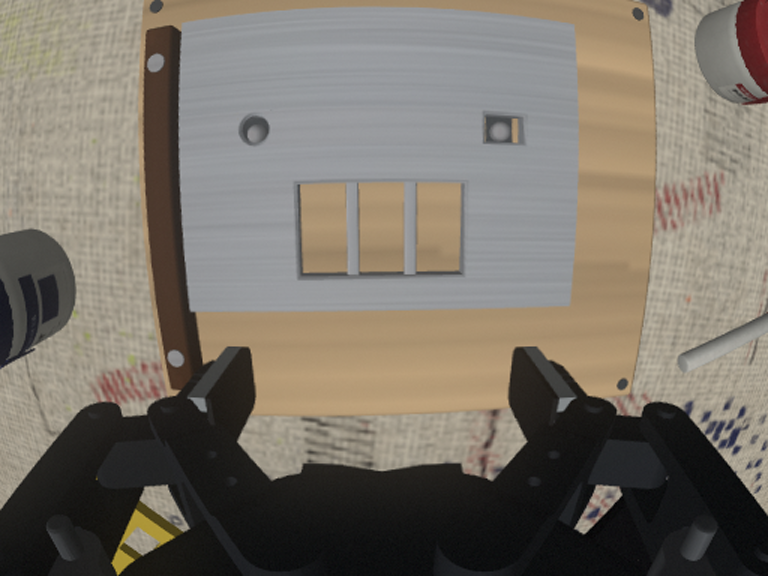

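Both pins (255,130) and (500,130) show inside their holes. I'll check level numerically from this close view, then hand in.

```bash
python3 - <<'E'
from h import *
from scipy.spatial.transform import Rotation as Ro
s=get_state();d=get_image("wrist");im=d["pixels"].astype(int)
q=s["ee_rot"];T=np.eye(4);T[:3,:3]=Ro.from_quat([q[1],q[2],q[3],q[0]]).as_matrix();T[:3,3]=s["position"]
W=np.linalg.inv(T@np.array(d["hand_eye"]));f=192/np.tan(np.radians(d["vfov"])/2)
def fe(X):
    c=X@W[:3,:3].T+W[:3,3];r=np.hypot(c[:,0],c[:,1]);th=np.arctan2(r,c[:,2])
    return np.c_[d["cx"]+f*th*c[:,0]/r,d["cy"]+f*th*c[:,1]/r]
u=np.array([[181,24],[575,25],[571,305],[190,311],[300,181],[465,181],[463,272],[301,272]])/1.5
C=np.array([[75,100,10],[75,-100,10],[-75,-100,10],[-75,100,10],[-12.5,40,10],[-12.5,-40,10],[-57.5,-40,10],[-57.5,40,10]])/1e3
B=[.6341,.0336,.1167]
def X(p):return (C@(Rz(p[2])@Ry(-p[3])@cv2.Rodrigues(np.array([p[4],0,0.]))[0]).T+[p[0],p[1],.018+p[5]])@Rz(B[2]).T+[B[0],B[1],0]
r=least_squares(lambda p:(fe(X(p))-u).ravel(),[-.007,0,0,0,0,0]);print("x y yaw tilt roll z",r.x.round(4));print(r.fun.round(1))
for t in(0,.03,.06):
    k=least_squares(lambda p:(fe(X(np.r_[p[:3],t,p[3:]]))-u).ravel(),[-.007,0,0,0,0]);print(t,k.cost.round(2),k.x.round(4))
E
```

```text
x y yaw tilt roll z [-0.0084 -0.001  -0.0061 -0.0059 -0.0012 -0.0014]
[ 1.7 -1.5 -0.9 -1.2 -0.6 -0.6  0.6 -0.8 -1.4  0.8  0.4  0.1  0.5  0.6
 -0.1  2. ]
0 8.44 [-0.0084 -0.001  -0.0061 -0.0012 -0.0014]
0.03 12.96 [-0.0084 -0.001  -0.0058 -0.0013 -0.0013]
0.06 23.92 [-0.0085 -0.001  -0.0055 -0.0014 -0.0013]
```

Level (tilt −0.006, roll −0.001, z ≈ −1 mm), pin line at board x ≈ +7 mm, y ≈ −1 mm. I'll rise clear and hand in.

>>> play_rows([
  {"dx":0,"dy":0,"turn":0,"dz":25,"fingers":-1},
  {"dx":0,"dy":0,"turn":0,"dz":25,"fingers":-1},
  {"dx":0,"dy":0,"turn":0,"dz":0,"fingers":-1},
  {"dx":0,"dy":0,"turn":0,"dz":0,"fingers":-1},
])

```text
clock: 12.63
position: [0.5448, 0.0284, 0.1558]
ee_rot: [0.005, 0.743, -0.669, 0.018]
contact_force: [-1.0, 0.2, -0.3]
width: 0.0852
```

```bash
python3 -c "
from rig import *
print(get_state()['contact_force']);print(sign_off())"
```

```text
[-0.96716928  0.20618407 -0.2912401 ]
the job is handed in; nothing more can be done
None
```

The stencil plate is home on both register pins, and I handed the job in at 12.6 s of the 51 s allowed. No verdict was reported.

I pushed the plate with the open fingertips. First I pushed its right edge until it was square against the fence, where the force rose to 20 N. Then I pushed its near edge along the fence at about 3 N. The push force vanished as it dropped over the pins, and the pins then stopped it at 9 N, so I backed off.

**Last checks:**
- **Pins:** the close wrist view shows both pins inside their holes.
- **Level:** tilt is about −0.006 rad and roll −0.001 rad, with the underside on the board within measuring error.
- **Position:** the middle of the holes is at about board x +7 mm and y −1 mm, turned −0.006 rad.
- **Clear of everything:** the gripper was well above the work with no real contact force.

**Checks that disagreed:**
- **Tilt from the fixed cameras:** fits using them gave −0.04 to −0.08 rad. They are coarse, with errors around 1 pixel, and cannot resolve tilt well. They still ruled out the plate riding on the pins, and I trusted the close view.
- **Tall jar:** it read about 10 mm off in one top image, but within 2 pixels of its start in the scene view.
- **Marker:** it was not found in that top image, but was within 1 pixel in the scene view.

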